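# Sort the specimen bench into its containers

### The arm

A 6-joint arm with a two-finger parallel gripper is mounted at the origin on the work surface. World frame = base frame: x ahead of the robot, y to its left, z up, the work surface at z = 0. Lengths are in m, angles in rad, forces in N, time in s.
With the tool pointing down it reaches from about 0.25 to 0.775 m from the base axis. Payload 8.9 kg.
Tool frame: the origin (TCP) lies midway between the tips of the shut fingers; the grasp point (between the pads) lies 19 mm behind it; x points along the fingers, y is the direction in which the jaws open and shut, and the axes are right-handed (so a half turn about x gives the same grasp; the last joint's range is limited). The gripper opens to 85 mm and grips with 20 to 120 N. Pads are 22 mm wide; open, the fingers measure 114 mm over their backs; the gripper's body (76 mm by 85 mm) begins 54 mm behind the grasp point. The pads swing forward as they close: fully open they stand 13 mm farther back than shut.
Start: joints at [1.044, 0.291, -0.153, 1.127, 0, 1.431], TCP at [0.199, 0.486, 0.231] pointing down, gripper open.
Joint ranges: [-2.52, 2.52], [-0.91, 1.74], [-1.3, 1.37], [-1.96, 2.02], [-1.52, 1.47], [-3.14, 3.14]. Speed limits (rad/s): [2.22, 2.22, 2.79, 3.14, 3.14, 3.14].

### API

Orientations are given as a unit quaternion [x, y, z, w].
In Python, from cell import manip gives the robot as it stands.
- The arm moves only by the tool step_arm, never from a script. Its argument "plan" is a list of rows, each a list of 3 entries, a list of its own where there are three numbers: the opening in per cent of the stroke, from 0 (shut) to 100 (fully open), then the shift along the tool's x, y, z in mm, then the turn, a rotation vector about the tool's x, y, z in degrees. In form: [[fingers, [x, y, z], [wx, wy, wz]], ...]. A call has 1 to 5 rows; each row is the pose to reach, as a shift and turn from the pose commanded when the call began, along the tool's axes at that moment; what a row does not reach only later rows make up. A row lasts 1/8 s, in which the tool goes at most 62.5 mm and 10.7 degrees, less where a joint would pass 70% of its speed; a pose out of reach is approached as far as the arm can. A call with a gripper value outside its range is refused whole. The fingers move at their own pace and stop on an object; "grip_force" is the grip in N (left out, the last holds). Time passes only in rows, so rows that repeat a pose let the fingers close. It gives the time, the measured TCP pose, the force and the opening at its end, in the units of the state.
- manip.sense(): the state, without advancing time (a new reading comes with each control period).
- manip.read_camera(name): name is "scene" or "top" or "wrist"; returns a dict with "pixels" (480x640x3 uint8, red, green, blue), "range_z" (480x640 float32, m along the optical axis (not along the pixel's ray), 0 where there is no reading), "intrinsics" (3x3 intrinsics, pixels), "dist_coeffs" ([k1, k2, p1, p2, k3] as OpenCV has them; the pictures are not rectified), "position" and "rotation" of the camera in the world. Camera axes: x right, y down, z forward; pixel columns grow to the right and rows downward; lengths in m; the calibration is good to about 2 mm. A picture is of the moment at which its call begins.
- manip.sign_off(): hands the job in, once; it reports no verdict.
The state is a dict: "time_s": time; "joints": joint angles; "dq": joint speeds; "joint_torque": joint torques, N m; "eef_pos": TCP position; "tool_rot": TCP orientation; "contact_force": force on the tool from outside, world axes, zero at the start; "torque": the same for the moment, N m; "opening": finger opening in m.
Only numpy, scipy, OpenCV 4.12 (cv2) and the standard library are available. Lean on these libraries where they do the work, as an engineer would, in place of code of your own. Each camera call takes 0.05 s, during which the arm holds its last target. There are 200 camera calls.

### The job

Clear up the specimen bench: lay the two square brown bottles side by side in the square wooden box, the dried seed pod in the round steel dish and the brush in the long metal tray, each lying flat on the bottom. One bottle and the pod lie on the drying rack's board, under its wire grid; draw them out at the front without pushing hard on the rack. Lower things in rather than dropping them, and leave the standing bottle, jar and pot where they are.

Things in the scene. Friction and masses are not known exactly. Their poses are not given: they have to be found in the camera images.
- bottle_a_center (a point): First of two alike square brown-glass bottles, 110 mm long, 0.09 kg: body 34 x 34 mm in section from 55 mm behind the point to 21 mm ahead, then neck and black cap 24 mm in diameter. Lies flat on the rack's board, lengthwise to x within 30 degrees. Point: its centre, half-way up; x along it towards the cap, z up. 
- bottle_b_center (a point): Second of two alike square brown-glass bottles, 110 mm long, 0.09 kg: body 34 x 34 mm in section from 55 mm behind the point to 21 mm ahead, then neck and black cap 24 mm in diameter. Lies flat on the bench, lengthwise to x within 30 degrees. Point: its centre, half-way up; x along it towards the cap, z up. 
- pod_center (a point): Dried seed pod, dark brown, long and narrow with a row of bumps: 104 mm long (130 mm with thin stalk and tip), 22 mm wide, 18 mm high (bumps to 22 mm), 0.04 kg. Lies flat on the rack's board, lengthwise to x within 30 degrees. Point: its centre, half-way up; x along it towards the stalk, z up. 
- brush_center (a point): Flat dusting brush, 140 mm long, 0.05 kg: wooden handle 22 mm wide, 18 mm high from 70 mm behind the point to 15 mm ahead, then steel band and black bristles 34 mm wide. Lies flat on the bench, lengthwise to x within 30 degrees. Point: its centre, half-way up; x along it towards the bristles, z up. 
- crate: Square open box of light wood, outside 160 x 160 mm, 40 mm high, walls and floor 5 mm thick. Origin: centre of its underside on the bench; x and y along its sides, z up. Its floor and walls are fixed to the bench. Open on top.
- dish: Round steel dish, 160 mm across at the foot, 170 mm at the rim, 40 mm high, wall 4 mm, floor 5 mm thick. Origin: centre of its underside; z up. Its floor and walls are fixed to the bench. Open on top.
- tray: Long bare-metal tray, outside 190 mm (its x) by 100 mm (its y), 40 mm high, walls and floor 4 mm thick. Origin: centre of its underside; z up. Its floor and walls are fixed to the bench. Open on top.
- rack: Fixed drying rack, front open: wooden board, top 80 mm up; above it a level wire grid, underside 340 mm up; two legs at the back corners. Origin: on the bench below the middle of the front rail; x leads away from the robot. Board: x -10 to 200 mm, y 220 mm each way; grid a little wider. One bottle and the pod lie on the board, centres 50 to 75 mm in, 65 to 95 mm off its middle: reach in leaning.
- reagent: Bystander: tall brown round bottle, 60 mm in diameter, 140 mm high, standing beside the rack. Origin: centre of its underside.
- jar: Bystander: white round jar, 66 mm in diameter, 100 mm high, standing beside the rack. Origin: centre of its underside.
- pot: Bystander: small white round pot, 44 mm in diameter, 60 mm high, standing at the back of the rack's board, near its middle. Origin: centre of its underside.
Mind the look-alikes: they are no part of the job. Leave any yellow look-alike of the part that bears bottle_b_center alone.

How it is judged:
At the end, for the whole second after the job is handed in: Bottles in the wooden box (centres within 72 mm of its middle along each side), pod in the dish (within 65 mm of its axis), brush in the tray (85 mm along, 45 mm across); all level within 15 degrees on the floor (centres at most 31 mm up for bottles, 25 mm for the others), released, at rest (x of bottle_a_center in the frame of crate between -0.072 and 0.072 m and y of bottle_a_center in the frame of crate between -0.072 and 0.072 m and z of bottle_a_center in the frame of crate between 0 and 0.031 m and angle between bottle_a_center's own x axis and vertical between 1.3 and 1.84 rad and linear speed of each of bottle_a, bottle_b, pod, brush below 0.03 m/s and x of bottle_b_center in the frame of crate between -0.072 and 0.072 m and y of bottle_b_center in the frame of crate between -0.072 and 0.072 m and z of bottle_b_center in the frame of crate between 0 and 0.031 m and angle between bottle_b_center's own x axis and vertical between 1.3 and 1.84 rad and horizontal distance between pod_center and dish below 0.065 m and z of pod_center in the frame of dish between 0 and 0.025 m and angle between pod_center's own x axis and vertical between 1.3 and 1.84 rad and x of brush_center in the frame of tray between -0.085 and 0.085 m and y of brush_center in the frame of tray between -0.045 and 0.045 m and z of brush_center in the frame of tray between 0 and 0.025 m and angle between brush_center's own x axis and vertical between 1.3 and 1.84 rad); the robot touches nothing.
It fails at once if a thing to sort is dropped or thrown (faster than 1 m/s, as after a fall of 5 cm, while not held) ((linear speed of bottle_a above 1 m/s and contact force between the fingers and bottle_a below 0.05 N) or (linear speed of bottle_b above 1 m/s and contact force between the fingers and bottle_b below 0.05 N) or (linear speed of pod above 1 m/s and contact force between the fingers and pod below 0.05 N) or (linear speed of brush above 1 m/s and contact force between the fingers and brush below 0.05 N)).
It fails at once if the standing brown bottle, white jar or small pot is moved more than 15 mm or tipped ((distance of reagent from where it was at the start of the episode above 0.015 m or angle between reagent's own z axis and vertical above 0.35 rad) or (distance of jar from where it was at the start of the episode above 0.015 m or angle between jar's own z axis and vertical above 0.35 rad) or (distance of pot from where it was at the start of the episode above 0.015 m or angle between pot's own z axis and vertical above 0.35 rad)).
It fails at once if the robot pushes on the drying rack with more than 20 N (contact force between any of the arm, the fingers and rack above 20 N).
It also fails if it takes over 72 s, if anything falls off the work surface, if the arm or the gripper's body presses on something with over 40 N, if the wrist force passes 120 N, or if a joint passes its speed limit or range.

## Working session

There is one attempt and no reset: what is moved stays moved. The work goes in short steps, Python scripts to look and compute and a tool call to move; the robot and the scene stay as the last step left them, time stands still between calls to the robot, and variables do not carry over. Pictures are saved under pics/ and viewed, about 8 in all and at most 12, crops included, and the job is handed in when it is done.

Besides the shell and the picture viewer there is one more tool, called after ">>>" as a command line: name --argument value ..., lists and objects as JSON in quotes. step_arm: Moves the arm, as the interface text tells. Its arguments: {"type":"object","properties":{"plan":{"type":"array"},"grip_force":{"type":"number"}},"required":["plan"]}

```bash
ls; mkdir -p pics; cat > h.py <<'E'
import numpy as np, cv2
from scipy.spatial.transform import Rotation as R
from cell import manip
def cam(n):
    c=manip.read_camera(n); return c
def cloud(c):
    z=c["range_z"]; h,w=z.shape; v,u=np.mgrid[:h,:w]
    p=cv2.undistortPoints(np.stack([u,v],-1).reshape(-1,1,2).astype(np.float64),np.array(c["intrinsics"]),np.array(c["dist_coeffs"])).reshape(h,w,2)
    P=np.dstack([p*z[...,None],z]); r=np.array(c["rotation"])
    if r.shape!=(3,3): r=R.from_quat(r).as_matrix()
    W=P@r.T+np.array(c["position"]); W[z==0]=np.nan; return W
def save(img,n): cv2.imwrite("pics/"+n,img[...,::-1])
E
python3 - <<'E'
from h import *
print(manip.sense())
for n in("scene","top"):
    c=cam(n); save(c["pixels"],n+"1.png"); np.savez(n+"1.npz",px=c["pixels"],W=cloud(c)); print(n,c["position"],c["rotation"])
E
```

```text
pics
{'time_s': 0.0, 'joints': array([ 1.04368789e+00,  2.91258032e-01, -1.54134280e-01,  1.12667078e+00,
       -5.46525944e-06,  1.43149229e+00]), 'dq': array([ 6.55380781e-04,  4.08835621e-05,  1.20579878e-03,  3.17282229e-04,
       -2.92373800e-04,  8.91635446e-04]), 'joint_torque': array([ 2.06737022e-03, -5.37146330e+01,  3.31366789e+01,  1.60012871e-02,
       -1.44454066e-04, -3.84810370e-07]), 'eef_pos': array([0.19831429, 0.48563959, 0.23074088]), 'tool_rot': array([ 0.1358281 ,  0.69399998, -0.13667584,  0.69371066]), 'contact_force': array([ 1.06135214, -0.43849826,  0.06774177]), 'torque': array([ 0.03838301, -0.00994108, -0.04846181]), 'opening': 0.08527337183787229}
scene [ 1.42196727 -0.34020586  0.75099802] [ 0.74234689  0.47199007 -0.25868996 -0.39903129]
top [0.27878682 0.06065563 1.09597503] [ 0.73045415 -0.67252729  0.08339187 -0.0847914 ]
```

View pics/top1.png

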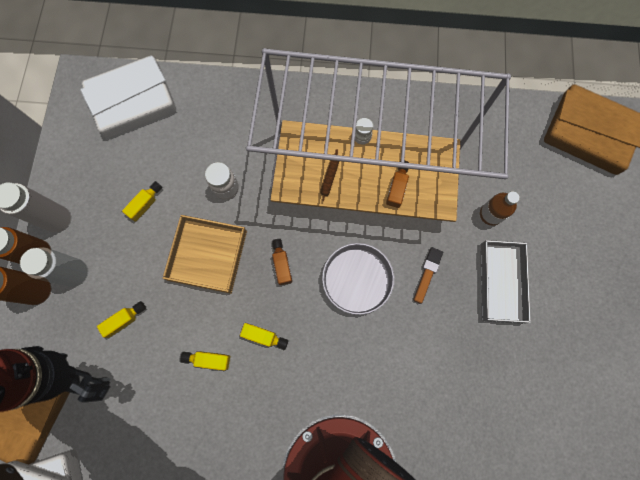

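View pics/scene1.png

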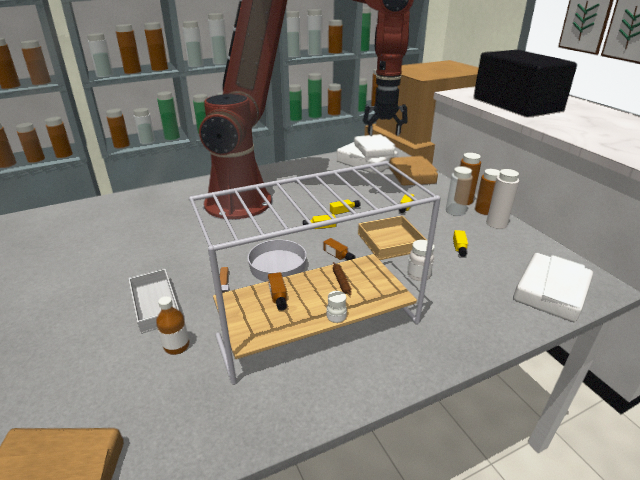

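Top view: the only brown bench bottle is at (281,262), cap up-image. The yellow look-alikes are at (142,202), (120,320), (205,361) and (264,336). The brown one fits the description, so it is bottle_b. On the rack, bottle_a is at (399,185) and the pod at (330,173). The brush is at (428,275), with the box at (205,255), dish at (357,280) and tray at (505,282). I'll measure these and make one confirming crop.

```bash
cat > m.py <<'E'
from h import *
d=np.load("top1.npz"); px=d["px"]; W=d["W"]
hsv=cv2.cvtColor(px,cv2.COLOR_RGB2HSV)
def obj(name,u0,v0,u1,v1,zlo,zhi):
    w=W[v0:v1,u0:u1].reshape(-1,3); w=w[(w[:,2]>zlo)&(w[:,2]<zhi)]
    r=cv2.minAreaRect((w[:,:2]*1000).astype(np.float32)); 
    c,v=np.linalg.eigh(np.cov(w[:,:2].T)); a=v[:,1]
    print(name,len(w),"mean",w.mean(0).round(4),"rect",np.round(r[0],1),np.round(r[1],1),round(r[2],1),"axis deg",np.degrees(np.arctan2(a[1],a[0])).round(1),"z95",np.percentile(w[:,2],95).round(4))
obj("bottle_b",265,232,298,290,.010,.05)
obj("brush",408,242,448,308,.007,.05)
obj("bottle_a",385,168,412,212,.092,.13)
obj("pod",316,145,345,205,.088,.13)
obj("crate",158,210,250,298,.02,.06)
obj("dish",315,238,400,320,.03,.06)
obj("tray",472,235,535,328,.025,.06)
obj("board",262,170,470,230,.07,.086)
obj("grid",240,40,520,180,.32,.38)
obj("pot",350,112,378,145,.1,.2)
obj("jar",200,158,240,196,.06,.2)
obj("reagent",478,188,522,228,.05,.2)
print("bench z",np.nanmedian(W[330:350,300:340,2]))
save(cv2.resize(px[140:380,90:450],None,fx=2.2,fy=2.2,interpolation=cv2.INTER_CUBIC),"crop1.png")
E
python3 m.py
```

```text
bottle_b 594 mean [0.4589 0.1752 0.0314] rect [465.7 177.9] [110.4  34.5] 18.0 axis deg -162.1 z95 0.0369
brush 655 mean [ 0.4663 -0.1792  0.0167] rect [ 467.6 -159.6] [ 72.9 139.6] 72.0 axis deg 161.7 z95 0.0208
bottle_a 556 mean [ 0.6429 -0.0833  0.1119] rect [650.6 -85.6] [34.9 94.3] 78.1 axis deg 167.9 z95 0.1167
pod 361 mean [0.6612 0.0767 0.0971] rect [668.3  75.5] [ 21.8 129.6] 77.2 axis deg 168.1 z95 0.1023
crate 952 mean [0.4713 0.3637 0.0349] rect [468.5 360.1] [161.4 160.6] 83.4 axis deg 84.4 z95 0.0421
dish 523 mean [ 0.4453 -0.0146  0.0382] rect [437.6  -9.8] [168.1 167.3] 53.4 axis deg 79.5 z95 0.0428
tray 841 mean [ 0.4613 -0.3629  0.036 ] rect [ 460.7 -362. ] [191.  103.1] 1.2 axis deg -178.5 z95 0.0427
board 6852 mean [ 0.6388 -0.025   0.0799] rect [649.2 -10.1] [440.9 119.1] 88.4 axis deg 91.2 z95 0.0832
grid 6403 mean [ 0.6982 -0.0149  0.3478] rect [700.5 -11.7] [469.3 211.6] 88.2 axis deg 88.2 z95 0.351
pot 346 mean [0.7716 0.0053 0.1308] rect [776.9   4.7] [41.2 39. ] 5.8 axis deg 168.2 z95 0.1425
jar 676 mean [0.6405 0.3348 0.0917] rect [643.7 337.4] [62.8 61.1] 87.5 axis deg 48.8 z95 0.1021
reagent 716 mean [ 0.6237 -0.3277  0.0997] rect [ 628.9 -333.3] [60.1 52.1] 41.2 axis deg -137.1 z95 0.1413
bench z 7.933193425135876e-05
```

View pics/crop1.png

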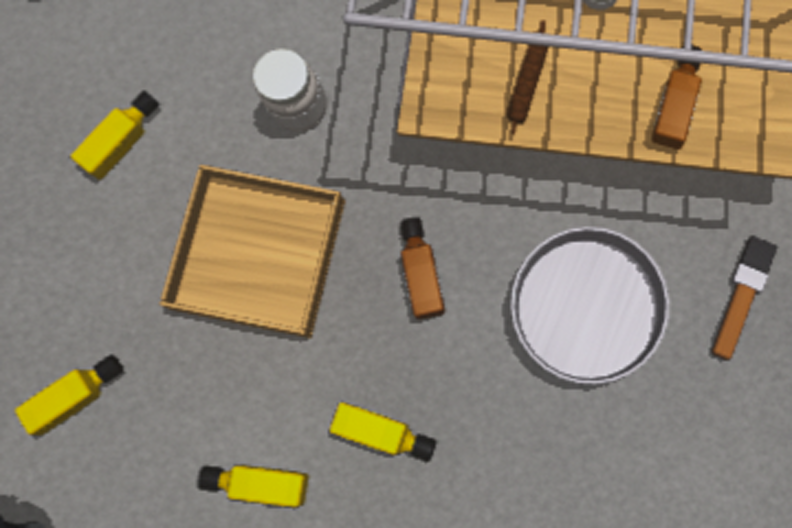

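The crop confirms it: the brown bottle at (281,262) is the only brown one on the bench, and the other four are yellow. Next I'll write a planner and remeasure the brush.

```bash
cat > pl.py <<'E'
from h import *
import math
def pose(g,yaw,lean,ysign=1):
    """g: grasp point mm, yaw deg of object axis, lean deg from vertical (outwards along yaw)"""
    a=math.radians(yaw); l=math.radians(lean)
    d=np.array([math.sin(l)*math.cos(a),math.sin(l)*math.sin(a),-math.cos(l)])
    y=ysign*np.array([-math.sin(a),math.cos(a),0]); z=np.cross(d,y)
    return np.array(g,float)+19*d, R.from_matrix(np.stack([d,y,z],1))
def plan(calls,start=None):
    """calls: list of lists of (pos,Rot); prints shift/turn for each, rounded, rows needed"""
    s=manip.sense(); p0,r0=(np.array(s["eef_pos"])*1000,R.from_quat(s["tool_rot"])) if start is None else start
    for c in calls:
        print("CALL"); pp,pr=p0,r0
        for p,r in c:
            sh=r0.inv().apply(p-p0).round(0); w=np.degrees((r0.inv()*r).as_rotvec()).round(1)
            n=np.linalg.norm(p-pp)/62.5; m=np.degrees((pr.inv()*r).magnitude())/10.7
            print("  ",sh.tolist(),w.tolist(),"rows>= %.1f %.1f"%(n,m)); pp,pr=p0+r0.apply(sh),r0*R.from_rotvec(np.radians(w))
        p0,r0=pp,pr
    return p0,r0
E
python3 - <<'E'
from pl import *
d=np.load("top1.npz"); W=d["W"]
m=np.zeros(W.shape[:2],np.uint8); m[242:308,405:448]=(W[242:308,405:448,2]>.006)
n,l,st,_=cv2.connectedComponentsWithStats(m); k=l[275,428] or 1+st[1:,4].argmax(); w=W[l==k]
r=cv2.minAreaRect((w[:,:2]*1000).astype(np.float32)); print(st[k],r)
s=manip.sense(); print(R.from_quat(s["tool_rot"]).as_matrix().round(3), np.round(s["joints"],3))
for ys in (1,-1):
    b=pose([456,174.9,23],17.9,0,ys); up=lambda q,h:(q[0]+[0,0,h],q[1])
    plan([[up(b,120)],[b]])
E
```

```text
[413 247  30  57 656] ((461.6067810058594, -178.25979614257812), (33.73193359375, 139.63824462890625), 72.04145050048828)
[[-0.001  0.378  0.926]
 [-0.001  0.926 -0.378]
 [-1.    -0.001 -0.   ]] [ 1.044  0.291 -0.154  1.127  0.     1.432]
CALL
   [107.0, -190.0, 356.0] [-40.1, -0.0, 0.1] rows>= 6.7 3.7
CALL
   [120.0, -0.0, -0.0] [-0.0, -0.0, -0.0] rows>= 1.9 0.0
CALL
   [107.0, -190.0, 356.0] [139.9, 0.1, 0.0] rows>= 6.7 13.1
CALL
   [120.0, 0.0, -0.0] [-0.0, 0.0, 0.0] rows>= 1.9 0.0
```

>>> step_arm --plan '[[60, [54, -95, 178], [-20, 0, 0]], [60, [54, -95, 178], [-20, 0, 0]], [60, [54, -95, 178], [-20, 0, 0]], [60, [54, -95, 178], [-20, 0, 0]], [60, [54, -95, 178], [-20, 0, 0]]]' --grip_force 40

```text
time_s: 0.72
eef_pos: [0.3281, 0.3289, 0.1766]
tool_rot: [0.014, 0.707, -0.015, 0.707]
contact_force: [-0.8, -0.3, -0.5]
opening: 0.0511
```

```bash
python3 - <<'E'
from pl import *
b=pose([456,174.9,23],17.9,0); up=lambda q,h:(q[0]+[0,0,h],q[1])
c=pose([462.3,394,29],-6.5,0)
mid=pose([460,280,170],5,0)
plan([[up(b,80)],[b],[b],[up(b,40),mid],[up(c,80)],[c]])
E
```

```text
CALL
   [93.0, -148.0, 134.0] [-20.3, -0.1, 0.1] rows>= 3.5 1.9
CALL
   [80.0, -1.0, 0.0] [-0.0, 0.0, -0.0] rows>= 1.3 0.0
CALL
   [-0.0, 0.0, 0.0] [-0.0, 0.0, -0.0] rows>= 0.0 0.0
CALL
   [-40.0, 0.0, 0.0] [-0.0, 0.0, -0.0] rows>= 0.6 0.0
   [-147.0, 99.0, 36.0] [12.9, 0.0, -0.0] rows>= 2.4 1.2
CALL
   [61.0, 114.0, 12.0] [11.5, 0.0, -0.0] rows>= 2.1 1.1
CALL
   [80.0, -0.0, 1.0] [-0.0, 0.0, -0.0] rows>= 1.3 0.0
```

>>> step_arm --plan '[[65, [93, -148, 134], [-20.3, 0, 0]], [65, [93, -148, 134], [-20.3, 0, 0]], [65, [93, -148, 134], [-20.3, 0, 0]], [65, [93, -148, 134], [-20.3, 0, 0]], [65, [93, -148, 134], [-20.3, 0, 0]]]'

```text
time_s: 1.35
eef_pos: [0.4561, 0.1763, 0.083]
tool_rot: [-0.11, 0.699, 0.11, 0.698]
contact_force: [-0.1, 0.5, 0.3]
opening: 0.0554
```

```bash
cat > see.py <<'E'
import sys
from h import *
# wrist look: save picture, save cloud
n=sys.argv[1]; c=cam("wrist"); save(c["pixels"],n+".png"); np.savez(n+".npz",px=c["pixels"],W=cloud(c))
s=manip.sense(); print(s["eef_pos"],s["contact_force"],s["opening"])
E
python3 see.py w1; python3 - <<'E'
from pl import *
b=pose([456,174.9,23],17.9,0)
plan([[b]])
W=np.load("w1.npz")["W"]; w=W.reshape(-1,3); w=w[(w[:,2]>.008)&(w[:,2]<.045)&(w[:,0]>.39)&(w[:,0]<.54)&(w[:,1]>.12)&(w[:,1]<.24)]
print(len(w),cv2.minAreaRect((w[:,:2]*1000).astype(np.float32)))
E
```

```text
[0.45541262 0.17743264 0.08371831] [-0.44871228  1.26492681  0.85340729] 0.05551050796809174
CALL
   [80.0, -3.0, -0.0] [0.1, -0.1, -0.0] rows>= 1.3 0.0
8373 ((465.87713623046875, 177.36553955078125), (110.4518814086914, 34.53813934326172), 17.703521728515625)
```

View pics/w1.png

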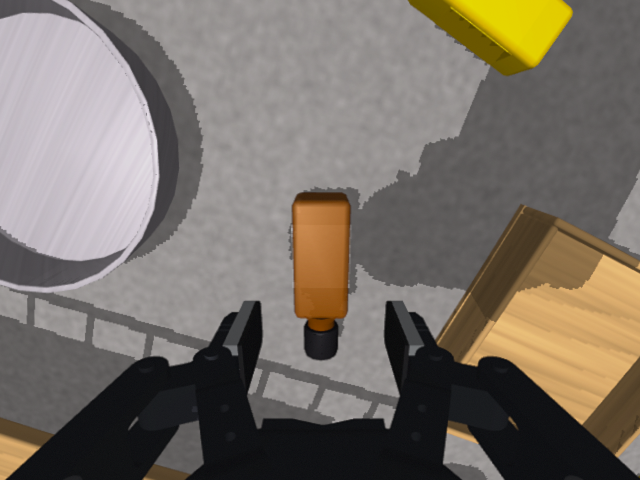

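Wrist view: brown bottle centred between the fingers at (320,270), cap towards the rack. I'll descend, grip and lift.

>>> step_arm --plan '[[65, [50, -1, 0], [0, 0, 0]], [65, [79, -2, 0], [0, 0, 0]], [0, [79, -2, 0], [0, 0, 0]], [0, [79, -2, 0], [0, 0, 0]], [0, [79, -2, 0], [0, 0, 0]]]'

```text
time_s: 2.02
eef_pos: [0.4571, 0.1765, 0.0067]
tool_rot: [-0.111, 0.697, 0.111, 0.699]
contact_force: [-0.1, -1.1, -0.7]
opening: 0.0332
```

>>> step_arm --plan '[[0, [0, 0, 0], [0, 0, 0]], [0, [0, 0, 0], [0, 0, 0]], [0, [-40, 0, 0], [0, 0, 0]], [0, [-80, 0, 0], [0, 0, 0]], [0, [-80, 0, 0], [0, 0, 0]]]'

```text
time_s: 2.65
eef_pos: [0.4584, 0.1762, 0.088]
tool_rot: [-0.111, 0.696, 0.111, 0.7]
contact_force: [-0.5, 0.4, -1.3]
opening: 0.0333
```

```bash
python3 - <<'E'
from pl import *
s=manip.sense(); print(s["eef_pos"],s["opening"],s["contact_force"])
up=lambda q,h:(q[0]+[0,0,h],q[1])
c=pose([462.3,394,29],-6.5,0)
plan([[up(c,80)],[c]])
E
```

```text
[0.4583993  0.17623102 0.08800405] 0.03334113971953255 [-0.49181149  0.38469434 -1.2997995 ]
CALL
   [-2.0, 206.0, 71.0] [24.6, 0.3, -0.0] rows>= 3.5 2.3
CALL
   [80.0, -0.0, 0.0] [-0.0, 0.0, -0.0] rows>= 1.3 0.0
```

>>> step_arm --plan '[[0, [-10, 60, 20], [8, 0, 0]], [0, [-2, 206, 71], [24.6, 0, 0]], [0, [-2, 206, 71], [24.6, 0, 0]], [0, [-2, 206, 71], [24.6, 0, 0]], [0, [-2, 206, 71], [24.6, 0, 0]]]'

```text
time_s: 3.28
eef_pos: [0.4588, 0.3956, 0.0857]
tool_rot: [0.039, 0.706, -0.039, 0.706]
contact_force: [-0.4, -0.8, -0.1]
opening: 0.0335
```

>>> step_arm --plan '[[0, [0, 0, 0], [0, 0, 0]]]'

```text
time_s: 3.4
eef_pos: [0.459, 0.3927, 0.0863]
tool_rot: [0.04, 0.706, -0.041, 0.705]
contact_force: [0.1, -0.7, -0.4]
opening: 0.0334
```

```bash
python3 see.py w2; python3 - <<'E'
from pl import *
c=pose([462.3,394,31],-6.5,0)
plan([[c]])
E
```

```text
[0.45935685 0.39245049 0.08661755] [-0.19364946 -0.35441612 -0.31294561] 0.03318153316198517
CALL
   [75.0, 2.0, 3.0] [-0.1, -0.1, 0.1] rows>= 1.2 0.0
```

View pics/w2.png

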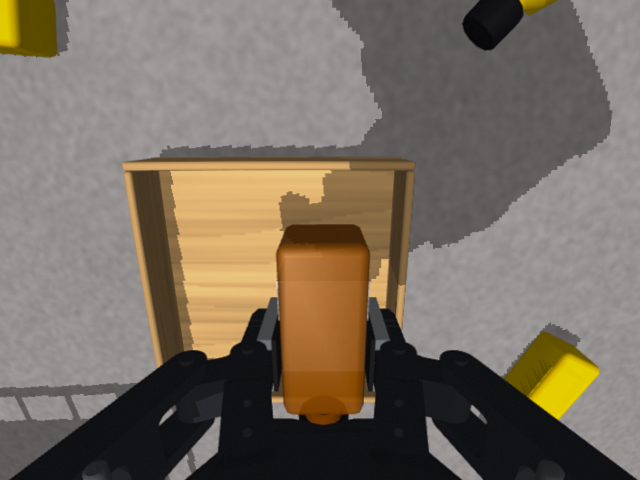

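Bottle held, parallel to the box sides and over the right half of it. I'll lower it, release it gently and rise.

>>> step_arm --plan '[[0, [45, 0, 3], [0, 0, 0]], [0, [68, 0, 3], [0, 0, 0]], [0, [75, 0, 3], [0, 0, 0]], [0, [75, 0, 3], [0, 0, 0]], [52, [75, 0, 3], [0, 0, 0]]]'

```text
time_s: 4.08
eef_pos: [0.4636, 0.3936, 0.0136]
tool_rot: [0.041, 0.705, -0.04, 0.707]
contact_force: [0.0, -0.8, 0.3]
opening: 0.0447
```

>>> step_arm --plan '[[52, [0, 0, 0], [0, 0, 0]], [52, [0, 0, 0], [0, 0, 0]], [52, [-50, 0, 0], [0, 0, 0]], [52, [-110, 0, 0], [0, 0, 0]], [52, [-150, 0, 0], [0, 0, 0]]]'

```text
time_s: 4.7
eef_pos: [0.4634, 0.3938, 0.1654]
tool_rot: [0.041, 0.705, -0.04, 0.707]
contact_force: [0.2, 0.1, 0.2]
opening: 0.0445
```

```bash
python3 - <<'E'
from pl import *
c=cam("top"); W=cloud(c); w=W[205:300,155:255].reshape(-1,3); hs=cv2.cvtColor(c["pixels"],cv2.COLOR_RGB2HSV)[205:300,155:255].reshape(-1,3)
w=w[(w[:,2]>.02)&(w[:,2]<.045)&(abs(w[:,0]-.4685)<.07)&(abs(w[:,1]-.36)<.07)]
print(len(w),cv2.minAreaRect((w[:,:2]*1000).astype(np.float32)),np.percentile(w[:,2],[50,95]))
# brush: grasp on handle behind the centre
a=math.radians(-18); ctr=np.array([461.6,-178.3]); g=ctr-15*np.array([math.cos(a),math.sin(a)]); print(g)
b=pose([*g,22],-18,0); up=lambda q,h:(q[0]+[0,0,h],q[1])
m1=pose([440,200,180],0,0); m2=pose([440,0,160],-10,0)
plan([[m1],[m2],[up(b,90)],[b]])
E
```

```text
666 ((468.5853271484375, 360.13165283203125), (139.67701721191406, 139.7633056640625), 89.98839569091797) [0.03706515 0.04141276]
[ 447.33415226 -173.66474508]
CALL
   [8.0, -197.0, -3.0] [-6.5, 0.4, -0.3] rows>= 3.1 0.6
CALL
   [20.0, -200.0, 0.0] [10.0, 0.0, -0.0] rows>= 3.2 0.9
CALL
   [48.0, -169.0, 37.0] [8.0, 0.0, -0.0] rows>= 2.9 0.7
CALL
   [90.0, -0.0, 1.0] [-0.0, 0.0, -0.0] rows>= 1.4 0.0
```

>>> step_arm --plan '[[60, [8, -197, -3], [-6.5, 0, 0]], [60, [8, -197, -3], [-6.5, 0, 0]], [60, [8, -197, -3], [-6.5, 0, 0]], [60, [8, -197, -3], [-6.5, 0, 0]]]'

```text
time_s: 5.25
eef_pos: [0.4364, 0.195, 0.1543]
tool_rot: [0.001, 0.707, -0.002, 0.707]
contact_force: [0.2, 0.1, 0.1]
opening: 0.0514
```

>>> step_arm --plan '[[60, [20, -200, 0], [10, 0, 0]], [60, [20, -200, 0], [10, 0, 0]], [60, [20, -200, 0], [10, 0, 0]], [60, [20, -200, 0], [10, 0, 0]], [60, [20, -200, 0], [10, 0, 0]]]'

```text
time_s: 5.88
eef_pos: [0.4377, -0.0021, 0.1344]
tool_rot: [0.062, 0.704, -0.062, 0.704]
contact_force: [0.7, 0.8, 0.0]
opening: 0.0514
```

>>> step_arm --plan '[[60, [48, -169, 37], [8, 0, 0]], [60, [48, -169, 37], [8, 0, 0]], [60, [48, -169, 37], [8, 0, 0]], [60, [48, -169, 37], [8, 0, 0]], [60, [48, -169, 37], [8, 0, 0]]]'

```text
time_s: 6.5
eef_pos: [0.4447, -0.1732, 0.0863]
tool_rot: [0.111, 0.699, -0.11, 0.698]
contact_force: [-0.8, 0.9, 0.3]
opening: 0.0515
```

```bash
python3 see.py w3; python3 - <<'E'
from pl import *
W=np.load("w3.npz")["W"]; w=W.reshape(-1,3); w=w[(w[:,2]>.008)&(w[:,2]<.03)&(w[:,0]>.38)&(w[:,0]<.55)&(w[:,1]>-.23)&(w[:,1]<-.12)]
print(len(w),cv2.minAreaRect((w[:,:2]*1000).astype(np.float32)))
plan([[pose([447.3,-173.7,22],-18,0)]])
E
```

```text
[ 0.4447602  -0.1730757   0.08645998] [0.03251066 0.63513219 0.13247838] 0.05148716106027289
7256 ((461.1768798828125, -179.269775390625), (33.85013961791992, 139.5888214111328), 71.84928131103516)
CALL
   [83.0, 0.0, 3.0] [0.1, -0.0, -0.0] rows>= 1.3 0.0
```

>>> step_arm --plan '[[60, [50, 0, 2], [0, 0, 0]], [60, [83, -1, 2], [0, 0, 0]], [0, [83, -1, 2], [0, 0, 0]], [0, [83, -1, 2], [0, 0, 0]], [0, [83, -1, 2], [0, 0, 0]]]'

```text
time_s: 7.18
eef_pos: [0.4471, -0.1767, 0.0048]
tool_rot: [0.11, 0.698, -0.111, 0.699]
contact_force: [0.2, -0.6, -1.0]
opening: 0.0211
```

>>> step_arm --plan '[[0, [0, 0, 0], [0, 0, 0]], [0, [0, 0, 0], [0, 0, 0]], [0, [-50, 0, 0], [0, 0, 0]], [0, [-90, 0, 0], [0, 0, 0]], [0, [-90, 0, 0], [0, 0, 0]]]'

```text
time_s: 7.8
eef_pos: [0.448, -0.1778, 0.0962]
tool_rot: [0.11, 0.696, -0.112, 0.7]
contact_force: [-0.1, -0.9, -0.7]
opening: 0.0209
```

```bash
python3 - <<'E'
from pl import *
a=math.radians(1.3); t=np.array([460.7,-362]); g=t-15*np.array([math.cos(a),math.sin(a)])
b=pose([*g,26],1.3,0); up=lambda q,h:(q[0]+[0,0,h],q[1])
plan([[up(b,85)],[b]])
E
```

```text
CALL
   [5.0, -176.0, 55.0] [-19.3, 0.3, 0.1] rows>= 3.0 1.8
CALL
   [85.0, -0.0, -0.0] [-0.0, 0.0, 0.0] rows>= 1.4 0.0
```

>>> step_arm --plan '[[0, [5, -176, 55], [-19.3, 0, 0]], [0, [5, -176, 55], [-19.3, 0, 0]], [0, [5, -176, 55], [-19.3, 0, 0]], [0, [5, -176, 55], [-19.3, 0, 0]], [0, [5, -176, 55], [-19.3, 0, 0]]]'

```text
time_s: 8.43
eef_pos: [0.4429, -0.3603, 0.0871]
tool_rot: [-0.007, 0.708, 0.008, 0.707]
contact_force: [0.5, -0.1, -1.5]
opening: 0.0205
```

```bash
python3 see.py w4; python3 - <<'E'
from pl import *
plan([[pose([445.7,-362.3,28.5],1.3,0)]])
E
```

```text
[ 0.44314279 -0.35968945  0.08741791] [-1.52515292  0.1824339  -1.42145984] 0.020951044682905026
CALL
   [78.0, -3.0, 3.0] [-0.0, -0.1, -0.1] rows>= 1.2 0.0
```

View pics/w4.png

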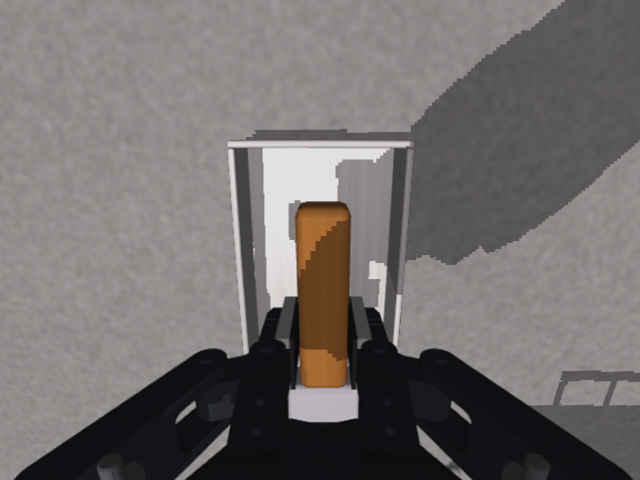

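Brush held and aligned over the tray (centre about 322,290). I'll lower and release it.

>>> step_arm --plan '[[0, [50, -2, 3], [0, 0, 0]], [0, [70, -2, 3], [0, 0, 0]], [0, [78, -2, 3], [0, 0, 0]], [0, [78, -2, 3], [0, 0, 0]], [45, [78, -2, 3], [0, 0, 0]]]'

```text
time_s: 9.1
eef_pos: [0.4475, -0.3631, 0.0114]
tool_rot: [-0.008, 0.707, 0.008, 0.707]
contact_force: [0.5, 0.9, -1.0]
opening: 0.0377
```

>>> step_arm --plan '[[45, [0, 0, 0], [0, 0, 0]], [45, [0, 0, 0], [0, 0, 0]], [45, [-50, 0, 0], [0, 0, 0]], [45, [-110, 0, 0], [0, 0, 0]], [45, [-160, 0, 0], [0, 0, 0]]]'

```text
time_s: 9.72
eef_pos: [0.447, -0.3631, 0.1729]
tool_rot: [-0.008, 0.707, 0.007, 0.707]
contact_force: [0.6, -1.0, -0.5]
opening: 0.0383
```

```bash
python3 - <<'E'
from pl import *
s=manip.sense(); print(s["eef_pos"],np.round(s["joints"],3))
# bottle_a: leaning approach, grasp 22 mm behind the centre
a=math.radians(-12); u=np.array([math.cos(a),math.sin(a)]); ctr=np.array([658.3,-87.2]); g=ctr-22*u
lean=40
A=pose([*g,106],-12,lean)
sh=lambda q,b,h:(q[0]+[-b*u[0],-b*u[1],h],q[1])
m1=pose([400,-250,230],-10,20)
plan([[m1],[sh(A,150,90)],[sh(A,50,40)],[A]])
E
```

```text
[ 0.44696204 -0.36305932  0.17286222] [-0.809  0.422 -0.117  1.03   0.    -0.831]
CALL
   [-39.0, 113.0, -38.0] [11.2, -19.9, -1.9] rows>= 2.0 2.1
CALL
   [49.0, 211.0, 46.0] [1.7, -20.0, -1.0] rows>= 3.5 1.9
CALL
   [103.0, -0.0, 44.0] [0.0, 0.0, -0.0] rows>= 1.8 0.0
CALL
   [62.0, -0.0, 13.0] [0.0, 0.0, -0.0] rows>= 1.0 0.0
```

>>> step_arm --plan '[[65, [-39, 113, -38], [11.2, -19.9, -1.9]], [65, [-39, 113, -38], [11.2, -19.9, -1.9]], [65, [-39, 113, -38], [11.2, -19.9, -1.9]], [65, [-39, 113, -38], [11.2, -19.9, -1.9]]]'

```text
time_s: 10.22
eef_pos: [0.4054, -0.25, 0.2101]
tool_rot: [0.05, 0.571, -0.072, 0.816]
contact_force: [0.2, -1.4, 0.7]
opening: 0.0557
```

>>> step_arm --plan '[[65, [49, 211, 46], [1.7, -20, -1]], [65, [49, 211, 46], [1.7, -20, -1]], [65, [49, 211, 46], [1.7, -20, -1]], [65, [49, 211, 46], [1.7, -20, -1]], [65, [49, 211, 46], [1.7, -20, -1]]]'

```text
time_s: 10.85
eef_pos: [0.5041, -0.0489, 0.1789]
tool_rot: [0.043, 0.421, -0.091, 0.901]
contact_force: [-0.2, -0.4, 0.4]
opening: 0.0553
```

```bash
python3 see.py w5; python3 - <<'E'
from pl import *
s=manip.sense(); print(np.round(s["joints"],3))
W=np.load("w5.npz")["W"]
def loc(n,W,y0,y1,zl):
    w=W.reshape(-1,3); w=w[(w[:,2]>zl)&(w[:,2]<.125)&(w[:,0]>.58)&(w[:,0]<.76)&(w[:,1]>y0)&(w[:,1]<y1)]
    if len(w)>5: print(n,len(w),cv2.minAreaRect((w[:,:2]*1000).astype(np.float32)),np.percentile(w[:,2],[5,95]))
loc("a",W,-.16,-.02,.088); loc("pod",W,.0,.16,.086)
c=cam("top"); Wt=cloud(c); loc("pod top",Wt[140:210,310:350],.0,.16,.086)
f=W.reshape(-1,3); f=f[(abs(f[:,2]-.08)<.006)&(f[:,0]>.56)&(f[:,0]<.76)]; print("board",len(f),f.mean(0))
E
```

```text
[ 0.50374202 -0.05096228  0.17897069] [-0.1110192  -0.01541959 -0.29063873] 0.055836840065775876
[-0.275 -0.1   -1.076 -0.101  0.046 -0.055]
a 2281 ((658.0390625, -87.78131866455078), (34.472503662109375, 110.8356704711914), 78.32318115234375) [0.09082992 0.11272605]
pod 1755 ((687.0882568359375, 65.43373107910156), (35.46977996826172, 172.10079956054688), 67.5896224975586) [0.08733028 0.09941034]
pod top 367 ((682.1404418945312, 76.78901672363281), (151.76344299316406, 57.723087310791016), 11.207381248474121) [0.09062186 0.10260571]
board 31898 [ 0.64978082 -0.0041399   0.07828937]
```

View pics/w5.png

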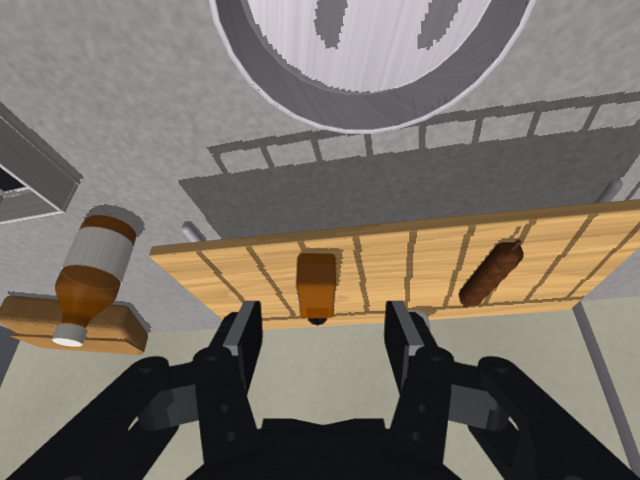

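Bottle_a is at (317,285) in the wrist view, well aligned between the fingers, with the pod at (492,275). It sits at (658,-88) mm with yaw -11.7°. I'll reach in.

```bash
python3 - <<'E'
from pl import *
a=math.radians(-11.8); u=np.array([math.cos(a),math.sin(a)]); ctr=np.array([658.0,-87.8]); g=ctr-22*u
A=pose([*g,106],-11.8,40)
sh=lambda q,b,h:(q[0]+[-b*u[0],-b*u[1],h],q[1])
plan([[sh(A,40,32)],[A],[A],[sh(A,0,15),sh(A,60,40),sh(A,150,70)]])
c=cam("wrist"); s=manip.sense(); print("cam in tool",R.from_quat(s["tool_rot"]).inv().apply(np.array(c["position"])-s["eef_pos"]))
E
```

```text
CALL
   [112.0, -3.0, 48.0] [-0.0, -0.1, 0.0] rows>= 2.0 0.0
CALL
   [51.0, 0.0, 10.0] [-0.0, -0.0, 0.0] rows>= 0.8 0.0
CALL
   [-0.0, 0.0, -0.0] [-0.0, -0.0, 0.0] rows>= 0.0 0.0
CALL
   [-12.0, 0.0, 9.0] [-0.0, -0.0, 0.0] rows>= 0.2 0.0
   [-69.0, 0.0, -20.0] [-0.0, -0.0, 0.0] rows>= 1.0 0.0
   [-150.0, 0.0, -70.0] [-0.0, -0.0, 0.0] rows>= 1.5 0.0
cam in tool [-0.1417537   0.00022333 -0.08026062]
```

>>> step_arm --plan '[[65, [60, -2, 28], [0, 0, 0]], [65, [112, -3, 48], [0, 0, 0]], [65, [112, -3, 48], [0, 0, 0]], [65, [112, -3, 48], [0, 0, 0]]]'

```text
time_s: 11.5
eef_pos: [0.607, -0.0809, 0.1235]
tool_rot: [0.045, 0.421, -0.096, 0.901]
contact_force: [0.3, 1.0, -0.6]
opening: 0.0558
```

>>> step_arm --plan '[[65, [25, 0, 5], [0, 0, 0]], [65, [51, 0, 10], [0, 0, 0]], [65, [51, 0, 10], [0, 0, 0]], [65, [51, 0, 10], [0, 0, 0]]]'

```text
time_s: 12.0
eef_pos: [0.6466, -0.0876, 0.0929]
tool_rot: [0.045, 0.42, -0.095, 0.901]
contact_force: [-0.4, 0.3, -0.4]
opening: 0.0555
```

```bash
python3 - <<'E'
from pl import *
s=manip.sense(); print(s["eef_pos"],s["contact_force"],s["joints"].round(2))
A=pose([636.5,-83.3,106],-11.8,40); print(A[0]); plan([[A]])
E
```

```text
[ 0.64662163 -0.08758013  0.09289198] [-0.39104959  0.34393643 -0.38184691] [-0.26  0.35 -0.88 -0.36  0.04 -0.04]
[648.45487275 -85.79750304  91.44515558]
CALL
   [2.0, 2.0, 0.0] [-0.2, 0.0, 0.1] rows>= 0.0 0.0
```

>>> step_arm --plan '[[0, [2, 1, 0], [0, 0, 0]], [0, [2, 1, 0], [0, 0, 0]], [0, [2, 1, 0], [0, 0, 0]], [0, [2, 1, 0], [0, 0, 0]], [0, [2, 1, 0], [0, 0, 0]]]'

```text
time_s: 12.62
eef_pos: [0.6488, -0.0864, 0.0911]
tool_rot: [0.044, 0.42, -0.094, 0.902]
contact_force: [-4.8, 0.1, 8.9]
opening: 0.0339
```

>>> step_arm --plan '[[0, [-6, 0, 5], [0, 0, 0]], [0, [-12, 0, 9], [0, 0, 0]], [0, [-12, 0, 9], [0, 0, 0]]]'

```text
time_s: 13.0
eef_pos: [0.6484, -0.0863, 0.1061]
tool_rot: [0.044, 0.42, -0.094, 0.902]
contact_force: [0.3, -0.0, -0.1]
opening: 0.0335
```

```bash
python3 - <<'E'
from pl import *
s=manip.sense(); print(s["eef_pos"],s["contact_force"],s["opening"])
c=pose([464.8,327.3,0],-6.5,40)
# keep lean; crate place
a=math.radians(-6.5); u=np.array([math.cos(a),math.sin(a)])
g=np.array([464.8,327.3])-18*u
C=pose([*g,33],-6.5,40); up=lambda q,h:(q[0]+[0,0,h],q[1])
m0=pose([490,-50,190],-11.8,40); m1=pose([440,90,190],0,40); m2=pose([430,220,170],-3,40)
st=(np.array(s["eef_pos"])*1000,R.from_quat(s["tool_rot"]))
plan([[m0],[m1],[m2],[up(C,80)],[C]],st)
E
```

```text
[ 0.64842843 -0.08632397  0.10607769] [ 0.31576153 -0.00072968 -0.05168576] 0.03347778424189415
CALL
   [-150.0, 3.0, -70.0] [-0.2, 0.0, 0.1] rows>= 2.6 0.0
CALL
   [-50.0, 129.0, -60.0] [-9.0, 0.0, 7.6] rows>= 2.4 1.1
CALL
   [9.0, 129.0, -20.0] [2.3, 0.0, -2.0] rows>= 2.1 0.3
CALL
   [51.0, 110.0, -29.0] [2.7, 0.0, -2.2] rows>= 2.0 0.3
CALL
   [61.0, -0.0, -51.0] [-0.0, 0.0, -0.0] rows>= 1.3 0.0
```

>>> step_arm --plan '[[0, [-40, 1, -8], [0, 0, 0]], [0, [-95, 2, -38], [0, 0, 0]], [0, [-150, 3, -70], [0, 0, 0]], [0, [-150, 3, -70], [0, 0, 0]], [0, [-150, 3, -70], [0, 0, 0]]]'

```text
time_s: 13.62
eef_pos: [0.5026, -0.0525, 0.176]
tool_rot: [0.044, 0.42, -0.095, 0.902]
contact_force: [0.3, 0.4, -1.6]
opening: 0.0332
```

```bash
python3 - <<'E'
from pl import *
s=manip.sense(); print(s["eef_pos"],s["contact_force"],s["opening"],s["joints"].round(2))
a=math.radians(-6.5); u=np.array([math.cos(a),math.sin(a)])
g=np.array([464.8,327.3])-20*u
C=pose([*g,33],-6.5,40); up=lambda q,h:(q[0]+[0,0,h],q[1])
m1=pose([480,90,190],0,40); m2=pose([455,220,160],-3,40)
plan([[m1],[m2],[up(C,80)],[C]])
E
```

```text
[ 0.50258137 -0.05247471  0.1759798 ] [ 0.3037182   0.37634186 -1.62598829] 0.033164192451592474 [-0.28 -0.09 -1.09 -0.12  0.04 -0.05]
CALL
   [-25.0, 137.0, -31.0] [-9.2, 0.1, 7.7] rows>= 2.3 1.1
CALL
   [7.0, 130.0, -38.0] [2.3, -0.0, -1.9] rows>= 2.2 0.3
CALL
   [26.0, 108.0, -43.0] [2.7, -0.0, -2.3] rows>= 1.9 0.3
CALL
   [61.0, -0.0, -51.0] [-0.0, -0.0, 0.0] rows>= 1.3 0.0
```

>>> step_arm --plan '[[0, [-10, 50, -12], [-3, 0, 2.5]], [0, [-25, 137, -31], [-9.2, 0, 7.7]], [0, [-25, 137, -31], [-9.2, 0, 7.7]], [0, [-25, 137, -31], [-9.2, 0, 7.7]]]'

```text
time_s: 14.12
eef_pos: [0.4919, 0.0918, 0.1734]
tool_rot: [-0.0, 0.424, 0.002, 0.906]
contact_force: [0.0, -0.2, -1.1]
opening: 0.0335
```

>>> step_arm --plan '[[0, [7, 130, -38], [2.3, 0, -1.9]], [0, [7, 130, -38], [2.3, 0, -1.9]], [0, [7, 130, -38], [2.3, 0, -1.9]]]'

```text
time_s: 14.5
eef_pos: [0.4666, 0.2225, 0.1431]
tool_rot: [0.011, 0.424, -0.022, 0.906]
contact_force: [0.8, -0.5, -0.7]
opening: 0.0332
```

>>> step_arm --plan '[[0, [26, 108, -43], [2.7, 0, -2.3]], [0, [26, 108, -43], [2.7, 0, -2.3]], [0, [26, 108, -43], [2.7, 0, -2.3]], [0, [26, 108, -43], [2.7, 0, -2.3]], [0, [26, 108, -43], [2.7, 0, -2.3]]]'

```text
time_s: 15.12
eef_pos: [0.4567, 0.3274, 0.0974]
tool_rot: [0.025, 0.422, -0.052, 0.905]
contact_force: [-0.3, 0.0, -0.9]
opening: 0.0335
```

```bash
python3 see.py w6; python3 - <<'E'
from pl import *
s=manip.sense(); print(s["joints"].round(2))
a=math.radians(-6.5); u=np.array([math.cos(a),math.sin(a)])
g=np.array([464.8,327.3])-20*u
plan([[pose([*g,33],-6.5,40)]])
E
```

```text
[0.45669625 0.32753539 0.09765971] [ 1.47410503e+00  4.26215002e-05 -7.77648988e-01] 0.03339793216206376
[ 0.78  0.32 -0.84 -0.07 -0.53  0.77]
CALL
   [61.0, 1.0, -51.0] [-0.1, -0.0, 0.0] rows>= 1.3 0.0
```

View pics/w6.png

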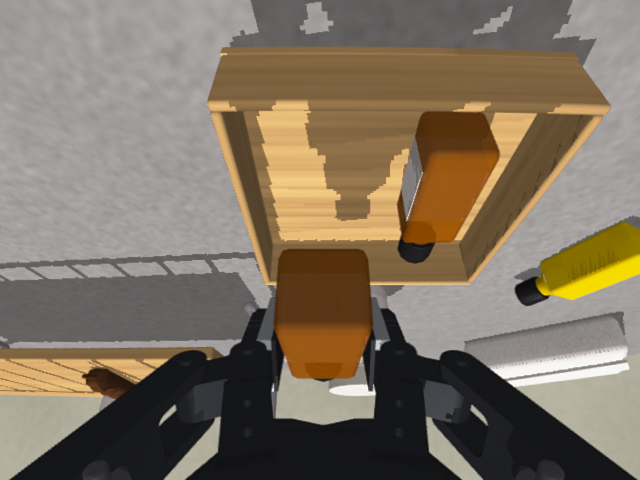

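Bottle_b lies flat in the right half of the box (450,185), and bottle_a is held in front at (322,310). I'll check b's edge in the crate frame before lowering.

```bash
python3 - <<'E'
from pl import *
W=np.load("w6.npz")["W"][90:265,390:505].reshape(-1,3)*1000
a=math.radians(-6.5); d=W[:,:2]-[468.5,360.1]; X=d@[math.cos(a),math.sin(a)]; Y=d@[-math.sin(a),math.cos(a)]
m=(W[:,2]>33)&(W[:,2]<46)&(abs(X)<68)&(Y<70); print(m.sum(),np.percentile(X[m],[1,99]),np.percentile(Y[m],[1,99]),np.median(W[m,2]),cv2.minAreaRect(np.stack([X,Y],1)[m].astype(np.float32)))
E
```

```text
6017 [-52.35505275  19.88516571] [14.32567026 46.63803055] 37.180980507407256 ((-15.08224868774414, 30.578763961791992), (76.75226593017578, 33.602516174316406), 0.034707557410001755)
```

>>> step_arm --plan '[[0, [30, 0, -25], [0, 0, 0]], [0, [50, 1, -42], [0, 0, 0]], [0, [60, 1, -50], [0, 0, 0]], [0, [60, 1, -50], [0, 0, 0]], [0, [60, 1, -50], [0, 0, 0]]]'

```text
time_s: 15.8
eef_pos: [0.4571, 0.3297, 0.0202]
tool_rot: [0.025, 0.422, -0.052, 0.905]
contact_force: [0.8, 0.6, -0.7]
opening: 0.0335
```

>>> step_arm --plan '[[52, [0, 0, 0], [0, 0, 0]], [52, [0, 0, 0], [0, 0, 0]], [52, [0, 0, 0], [0, 0, 0]], [52, [-38, 0, 32], [0, 0, 0]], [52, [-76, 0, 64], [0, 0, 0]]]'

```text
time_s: 16.42
eef_pos: [0.4562, 0.3292, 0.119]
tool_rot: [0.024, 0.423, -0.052, 0.904]
contact_force: [1.0, 0.4, -0.1]
opening: 0.0445
```

```bash
python3 see.py w7; python3 - <<'E'
from pl import *
W=np.load("w7.npz")["W"].reshape(-1,3)*1000
a=math.radians(-6.5); d=W[:,:2]-[468.5,360.1]; X=d@[math.cos(a),math.sin(a)]; Y=d@[-math.sin(a),math.cos(a)]
for lo,hi in((-68,0),(0,68)):
    m=(W[:,2]>33)&(W[:,2]<48)&(abs(X)<68)&(Y>lo)&(Y<hi); print(m.sum(),np.percentile(W[m,2],[5,50,95]),cv2.minAreaRect(np.stack([X,Y],1)[m].astype(np.float32)))
# pod
m1=pose([455,220,190],0,40)
plan([[m1]])
c=cam("top"); Wt=cloud(c); w=Wt[140:210,310:350].reshape(-1,3)*1000; w=w[(w[:,2]>86)&(w[:,2]<125)&(w[:,0]<735)]
print(cv2.minAreaRect(w[:,:2].astype(np.float32)))
E
```

```text
[0.45879766 0.33157027 0.12615576] [3.01594084 2.8252383  7.02596836] 0.04447480954122928
5782 [34.33742334 37.18743876 38.1063454 ] ((-7.244499206542969, -32.1644287109375), (34.60103225708008, 91.61915588378906), 89.76073455810547)
5718 [34.28958056 37.17612626 38.13607045] ((-3.084117889404297, 30.96076202392578), (100.37025451660156, 34.028621673583984), 0.49657684564590454)
CALL
   [-24.0, -110.0, 48.0] [-5.2, 0.3, 4.0] rows>= 2.0 0.6
((668.8356323242188, 75.2503433227539), (22.302745819091797, 131.7373046875), 77.29730224609375)
```

Both bottles lie level in the box. Now the pod: centre about (669,75) mm, yaw -12.7°, grasped slightly higher because the fingertips touched the board lightly (about 10 N) on the last pick.

```bash
python3 - <<'E'
from pl import *
a=math.radians(-12.7); u=np.array([math.cos(a),math.sin(a)]); ctr=np.array([668.7,75.4]); g=ctr-14*u
A=pose([*g,109.5],-12.7,40); print(A[0])
sh=lambda q,b,h:(q[0]+[-b*u[0],-b*u[1],h],q[1])
m1=pose([455,220,190],-10,40)
plan([[m1],[sh(A,150,90)]])
E
```

```text
[666.95668522  75.79287295  94.94515558]
CALL
   [-26.0, -112.0, 50.0] [2.4, 0.3, -2.6] rows>= 2.0 0.3
CALL
   [39.0, -98.0, 61.0] [2.1, -0.0, -1.7] rows>= 1.9 0.2
```

>>> step_arm --plan '[[55, [-26, -112, 50], [2.4, 0, -2.6]], [55, [-26, -112, 50], [2.4, 0, -2.6]], [55, [-26, -112, 50], [2.4, 0, -2.6]], [55, [-26, -112, 50], [2.4, 0, -2.6]]]' --grip_force 30

```text
time_s: 17.02
eef_pos: [0.4656, 0.216, 0.1705]
tool_rot: [0.034, 0.421, -0.081, 0.903]
contact_force: [-1.0, 0.2, -0.3]
opening: 0.047
```

>>> step_arm --plan '[[55, [39, -98, 61], [2.1, 0, -1.7]], [55, [39, -98, 61], [2.1, 0, -1.7]], [55, [39, -98, 61], [2.1, 0, -1.7]], [55, [39, -98, 61], [2.1, 0, -1.7]], [55, [39, -98, 61], [2.1, 0, -1.7]]]'

```text
time_s: 17.65
eef_pos: [0.5185, 0.1088, 0.1797]
tool_rot: [0.043, 0.421, -0.101, 0.9]
contact_force: [0.0, -0.1, -0.3]
opening: 0.047
```

```bash
python3 see.py w8; python3 - <<'E'
from pl import *
W=np.load("w8.npz")["W"].reshape(-1,3)*1000
w=W[(W[:,2]>85.5)&(W[:,2]<125)&(W[:,0]>590)&(W[:,0]<745)&(abs(W[:,1]-75)<45)]
print(len(w),cv2.minAreaRect(w[:,:2].astype(np.float32)),np.percentile(w[:,2],[5,50,99]))
a=math.radians(-12.7); u=np.array([math.cos(a),math.sin(a)]); ctr=np.array([668.7,75.4]); g=ctr-14*u
A=pose([*g,109.5],-12.7,40)
sh=lambda q,b,h:(q[0]+[-b*u[0],-b*u[1],h],q[1])
plan([[sh(A,40,32)],[A]])
E
```

```text
[0.51855317 0.1088059  0.17989889] [1.37413914 0.22233568 0.03286217] 0.04672189724601187
1276 ((668.2066040039062, 74.90255737304688), (21.959545135498047, 134.8712921142578), 77.72249603271484) [ 88.41130295  95.72618075 100.0622651 ]
CALL
   [113.0, 0.0, 52.0] [0.4, -0.1, 0.2] rows>= 2.0 0.0
CALL
   [50.0, 0.0, 10.0] [-0.0, 0.0, 0.0] rows>= 0.8 0.0
```

View pics/w8.png

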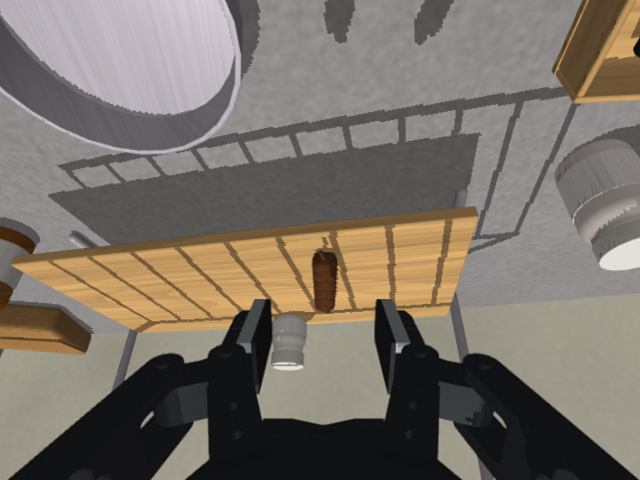

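Pod at (324,282), centred between the fingers; the pot at (288,342) is well behind. Going in.

>>> step_arm --plan '[[55, [60, 0, 28], [0, 0, 0]], [55, [113, 0, 52], [0.4, 0, 0]], [55, [113, 0, 52], [0.4, 0, 0]], [55, [113, 0, 52], [0.4, 0, 0]]]'

```text
time_s: 18.2
eef_pos: [0.6278, 0.0831, 0.1264]
tool_rot: [0.047, 0.421, -0.103, 0.9]
contact_force: [0.0, 0.3, -1.0]
opening: 0.0469
```

>>> step_arm --plan '[[55, [25, 0, 5], [0, 0, 0]], [55, [49, 0, 10], [0, 0, 0]], [55, [49, 0, 10], [0, 0, 0]], [55, [49, 0, 10], [0, 0, 0]]]'

```text
time_s: 18.7
eef_pos: [0.666, 0.0739, 0.0972]
tool_rot: [0.047, 0.42, -0.103, 0.901]
contact_force: [0.1, 0.4, 0.1]
opening: 0.0473
```

```bash
python3 - <<'E'
from pl import *
s=manip.sense(); print(s["eef_pos"],s["contact_force"],s["joints"].round(2))
a=math.radians(-12.7); u=np.array([math.cos(a),math.sin(a)]); g=np.array([668.4,75.1])-14*u
plan([[pose([*g,109.5],-12.7,40)]])
E
```

```text
[0.66602699 0.07387722 0.09721118] [0.0934551  0.41833892 0.11753201] [ 0.1   0.39 -0.78 -0.27 -0.21  0.25]
CALL
   [2.0, 2.0, -1.0] [-0.1, 0.0, 0.3] rows>= 0.0 0.0
```

>>> step_arm --plan '[[0, [2, 1, -1], [0, 0, 0]], [0, [2, 1, -1], [0, 0, 0]], [0, [2, 1, -1], [0, 0, 0]], [0, [2, 1, -1], [0, 0, 0]], [0, [2, 1, -1], [0, 0, 0]]]'

```text
time_s: 19.32
eef_pos: [0.6678, 0.0742, 0.0948]
tool_rot: [0.047, 0.42, -0.103, 0.901]
contact_force: [-4.8, 2.2, 6.7]
opening: 0.0205
```

>>> step_arm --plan '[[0, [-5, 0, 4], [0, 0, 0]], [0, [-12, 0, 9], [0, 0, 0]], [0, [-12, 0, 9], [0, 0, 0]]]'

```text
time_s: 19.7
eef_pos: [0.6674, 0.0741, 0.1103]
tool_rot: [0.047, 0.419, -0.103, 0.901]
contact_force: [-0.2, 0.0, 0.5]
opening: 0.0208
```

```bash
python3 see.py w9; python3 - <<'E'
from pl import *
u=np.array([.9755,-.22]); p0,r0=manip.sense()["eef_pos"]*1000,R.from_quat(manip.sense()["tool_rot"])
plan([[(p0+[-40*u[0],-40*u[1],20],r0),(p0+[-150*u[0],-150*u[1],80],r0)]])
E
```

```text
[0.66714693 0.07408674 0.10977701] [-0.3322444   0.46771373 -0.48658094] 0.02074693019299031
CALL
   [-41.0, -0.0, -18.0] [0.0, 0.0, 0.0] rows>= 0.7 0.0
   [-158.0, -1.0, -63.0] [0.0, 0.0, 0.0] rows>= 2.0 0.0
```

View pics/w9.png

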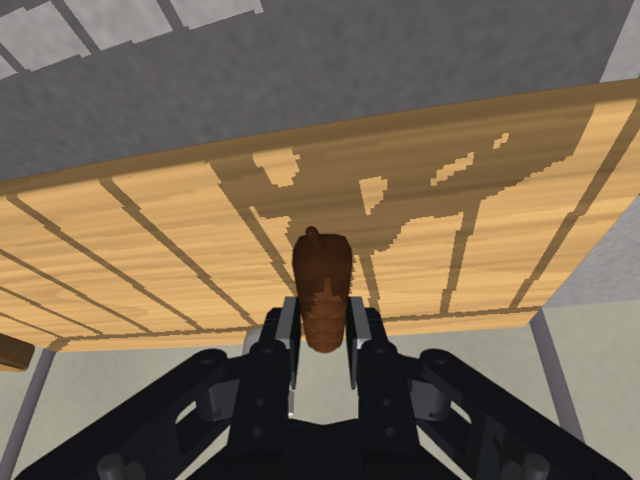

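Pod gripped at mid-body (322,290). I'll draw it out.

>>> step_arm --plan '[[0, [-41, 0, -18], [0, 0, 0]], [0, [-95, 0, -40], [0, 0, 0]], [0, [-158, -1, -63], [0, 0, 0]], [0, [-158, -1, -63], [0, 0, 0]], [0, [-158, -1, -63], [0, 0, 0]]]'

```text
time_s: 20.38
eef_pos: [0.5212, 0.1074, 0.1903]
tool_rot: [0.047, 0.419, -0.103, 0.901]
contact_force: [-0.1, 0.0, 0.0]
opening: 0.0208
```

```bash
python3 - <<'E'
from pl import *
s=manip.sense(); print(s["eef_pos"],s["opening"],s["joints"].round(2))
y=-5; a=math.radians(y); u=np.array([math.cos(a),math.sin(a)]); g=np.array([442,-9.8])-14*u
C=pose([*g,35.6],y,40); up=lambda q,h:(q[0]+[0,0,h],q[1])
m1=pose([460,20,170],-10,40)
plan([[m1],[up(C,60)],[C]])
E
```

```text
[0.52122971 0.10736481 0.19026046] 0.0207819941819392 [ 0.24 -0.01 -0.94 -0.   -0.3   0.37]
CALL
   [9.0, -98.0, -44.0] [-2.3, 0.1, 2.0] rows>= 1.7 0.3
CALL
   [40.0, -33.0, -68.0] [-3.8, -0.0, 3.2] rows>= 1.4 0.5
CALL
   [46.0, 0.0, -38.0] [0.0, -0.0, -0.0] rows>= 1.0 0.0
```

>>> step_arm --plan '[[0, [9, -98, -44], [-2.3, 0, 2]], [0, [9, -98, -44], [-2.3, 0, 2]], [0, [9, -98, -44], [-2.3, 0, 2]], [0, [9, -98, -44], [-2.3, 0, 2]]]'

```text
time_s: 20.88
eef_pos: [0.4725, 0.0172, 0.1546]
tool_rot: [0.037, 0.421, -0.08, 0.903]
contact_force: [0.1, -0.1, -0.6]
opening: 0.0205
```

>>> step_arm --plan '[[0, [40, -33, -68], [-3.8, 0, 3.2]], [0, [40, -33, -68], [-3.8, 0, 3.2]], [0, [40, -33, -68], [-3.8, 0, 3.2]], [0, [40, -33, -68], [-3.8, 0, 3.2]]]'

```text
time_s: 21.38
eef_pos: [0.4568, -0.0097, 0.0942]
tool_rot: [0.018, 0.434, -0.039, 0.9]
contact_force: [-0.1, -1.0, 0.9]
opening: 0.0207
```

```bash
python3 see.py w10; python3 - <<'E'
from pl import *
s=manip.sense(); print(s["eef_pos"],s["opening"],s["joints"].round(2))
y=-5; a=math.radians(y); u=np.array([math.cos(a),math.sin(a)]); g=np.array([442,-9.8])-14*u
plan([[pose([*g,35.6],y,40)]])
E
```

```text
[ 0.45681935 -0.00970742  0.09442972] [-0.29739182 -0.53971123 -0.70610663] 0.02081715702531552
[ 0.45681935 -0.00970742  0.09442972] 0.02081715702531552 [-0.26  0.07 -1.3  -0.46  0.11 -0.14]
CALL
   [47.0, -1.0, -59.0] [0.1, -1.4, -0.0] rows>= 1.2 0.1
```

View pics/w10.png

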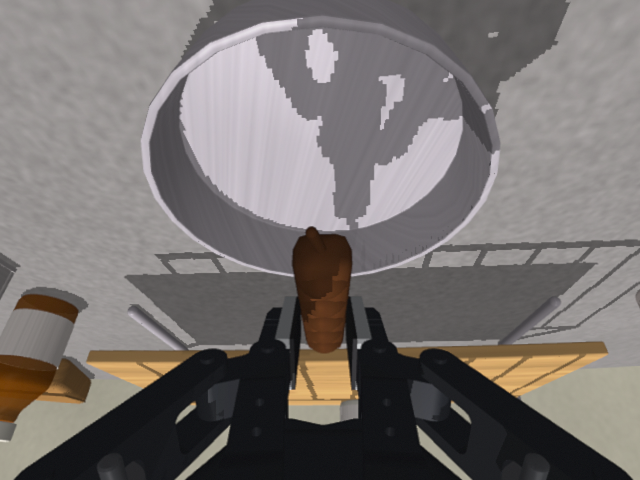

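Joint 3 reached its limit (-1.3), so the pod is 17 mm short of the dish centre with this lean direction. The dish is round, so I'll turn the tool to yaw -40° at hover height to bring the wrist outward.

```bash
python3 - <<'E'
from pl import *
y=-40; a=math.radians(y); u=np.array([math.cos(a),math.sin(a)]); g=np.array([438.5,-9.8])-14*u
C=pose([*g,35.6],y,40); up=lambda q,h:(q[0]+[0,0,h],q[1])
mid=pose([462,0,130],-20,40)
plan([[mid],[up(C,75)],[C]])
E
```

```text
CALL
   [-6.0, 7.0, 26.0] [11.7, -1.4, -9.5] rows>= 0.4 1.4
CALL
   [-6.0, -17.0, -38.0] [15.3, -0.0, -12.9] rows>= 0.7 1.9
CALL
   [57.0, 0.0, -48.0] [0.0, -0.0, 0.1] rows>= 1.2 0.0
```

>>> step_arm --plan '[[0, [-6, 7, 26], [6, -0.7, -5]], [0, [-6, 7, 26], [11.7, -1.4, -9.5]], [0, [-6, 7, 26], [11.7, -1.4, -9.5]], [0, [-6, 7, 26], [11.7, -1.4, -9.5]]]'

```text
time_s: 21.92
eef_pos: [0.4733, -0.0042, 0.1148]
tool_rot: [0.073, 0.417, -0.156, 0.892]
contact_force: [-0.5, -0.7, -0.3]
opening: 0.0212
```

>>> step_arm --plan '[[0, [-6, -17, -38], [15.3, 0, -12.9]], [0, [-6, -17, -38], [15.3, 0, -12.9]], [0, [-6, -17, -38], [15.3, 0, -12.9]], [0, [-6, -17, -38], [15.3, 0, -12.9]]]'

```text
time_s: 22.42
eef_pos: [0.4367, -0.0097, 0.0949]
tool_rot: [0.144, 0.398, -0.309, 0.851]
contact_force: [-0.3, -0.5, -0.1]
opening: 0.021
```

```bash
python3 - <<'E'
from pl import *
s=manip.sense(); print(s["eef_pos"],s["opening"],s["joints"].round(2))
y=-40; a=math.radians(y); u=np.array([math.cos(a),math.sin(a)]); g=np.array([438.5,-9.8])-14*u
C=pose([*g,35.6],y,40); print(C[0]); plan([[C]])
E
```

```text
[ 0.43673239 -0.00967266  0.09485858] 0.021025790905823915 [ 0.18  0.14 -1.14 -0.21 -0.51  0.74]
[437.13105145  -8.65131578  21.04515558]
CALL
   [56.0, 1.0, -48.0] [0.2, -0.1, 0.0] rows>= 1.2 0.0
```

>>> step_arm --plan '[[0, [28, 0, -24], [0, 0, 0]], [0, [46, 1, -39], [0, 0, 0]], [0, [54, 1, -46], [0, 0, 0]], [0, [56, 1, -48], [0, 0, 0]], [0, [56, 1, -48], [0, 0, 0]]]'

```text
time_s: 23.05
eef_pos: [0.4364, -0.0088, 0.0215]
tool_rot: [0.144, 0.398, -0.311, 0.851]
contact_force: [-0.8, 0.4, 0.1]
opening: 0.0206
```

```bash
python3 - <<'E'
from pl import *
s=manip.sense(); print(s["eef_pos"],s["opening"],s["joints"].round(2),s["contact_force"])
E
```

```text
[ 0.43641699 -0.00883416  0.02147085] 0.020623207743781468 [ 0.18  0.42 -1.22 -0.56 -0.52  0.75] [-0.78224724  0.44883045  0.06029498]
```

Position reached with no contact. I'll release and rise straight up, back to a clear spot.

>>> step_arm --plan '[[45, [0, 0, 0], [0, 0, 0]], [45, [0, 0, 0], [0, 0, 0]], [45, [0, 0, 0], [0, 0, 0]], [45, [-38, 0, 32], [0, 0, 0]], [45, [-76, 0, 64], [0, 0, 0]]]'

```text
time_s: 23.68
eef_pos: [0.4357, -0.0086, 0.1205]
tool_rot: [0.143, 0.399, -0.311, 0.85]
contact_force: [1.4, 0.1, 0.2]
opening: 0.0383
```

>>> step_arm --plan '[[45, [-38, 0, 32], [0, 0, 0]], [45, [-60, 60, 50], [0, 0, 0]], [45, [-60, 120, 50], [0, 0, 0]], [45, [-60, 120, 50], [0, 0, 0]], [45, [-60, 120, 50], [0, 0, 0]]]'

```text
time_s: 24.3
eef_pos: [0.5132, 0.0834, 0.1978]
tool_rot: [0.144, 0.398, -0.311, 0.851]
contact_force: [-0.1, -1.2, 0.0]
opening: 0.0383
```

```bash
python3 - <<'E'
from pl import *
c=cam("top"); save(c["pixels"],"top2.png"); W=cloud(c)*1000; W0=np.load("top1.npz")["W"]*1000
def rect(n,o,yaw,rx,ry,zl,zh):
    a=math.radians(yaw); d=W[...,:2]-np.array(o); X=d@[math.cos(a),math.sin(a)]; Y=d@[-math.sin(a),math.cos(a)]
    m=(X>rx[0])&(X<rx[1])&(Y>ry[0])&(Y<ry[1])&(W[...,2]>zl)&(W[...,2]<zh)
    print(n,m.sum(),np.round(np.percentile(W[m][:,2],[5,50,95]),1),cv2.minAreaRect(np.stack([X,Y],-1)[m].astype(np.float32)))
rect("a",(468.5,360.1),-6.5,(-66,66),(-60,-5),20,60)
rect("b",(468.5,360.1),-6.5,(-66,66),(5,60),20,60)
rect("pod",(437.6,-9.8),0,(-62,62),(-62,62),10,60)
rect("brush",(460.7,-362),1.3,(-86,86),(-40,40),10,60)
for n,(u0,v0,u1,v1),z in(("pot",(350,112,378,145),100),("jar",(200,158,240,196),60),("reagent",(478,188,522,228),50)):
    for w in(W0,W):
        q=w[v0:v1,u0:u1].reshape(-1,3); q=q[(q[:,2]>z)&(q[:,2]<200)]; print(n,q.mean(0).round(1))
print(manip.sense())
E
```

```text
a 108 [23.8 30.9 35.9] ((39.19499969482422, -31.496490478515625), (23.250221252441406, 38.744712829589844), 87.16512298583984)
b 325 [25.9 36.4 41.4] ((17.36847686767578, 30.71630859375), (34.71759033203125, 79.96900939941406), 86.03362274169922)
pod 539 [12.4 22.7 37.6] ((0.032871246337890625, -0.0429534912109375), (123.64949035644531, 123.9206771850586), 89.99398803710938)
brush 712 [13.5 20.8 24.7] ((4.467864990234375, -9.104713439941406), (141.09384155273438, 52.47992706298828), 1.3925529718399048)
pot [771.6   5.3 130.8]
pot [771.8   5.5 130.4]
jar [640.5 334.8  91.7]
jar [640.5 334.9  92.2]
reagent [ 623.7 -327.7   99.7]
reagent [ 623.7 -327.8   99.7]
{'time_s': 24.35, 'joints': array([ 0.37372678,  0.12350924, -0.71411592,  0.35640104, -0.60015896,
        0.95441834]), 'dq': array([-0.01155998, -0.01472176, -0.00977602, -0.00128592, -0.00035915,
        0.002533  ]), 'joint_torque': array([ 5.10094911e-01, -3.87485254e+01,  3.15719819e+01, -3.87960121e+00,
       -2.28788003e+00,  1.04722381e-02]), 'eef_pos': array([0.51283388, 0.08286228, 0.19776052]), 'tool_rot': array([ 0.14375158,  0.39841239, -0.3111895 ,  0.85074329]), 'contact_force': array([ 0.00301335, -0.0304442 , -0.04873021]), 'torque': array([ 0.37005167,  0.4839444 , -0.04560531]), 'opening': 0.038239976145168574}
```

View pics/top2.png

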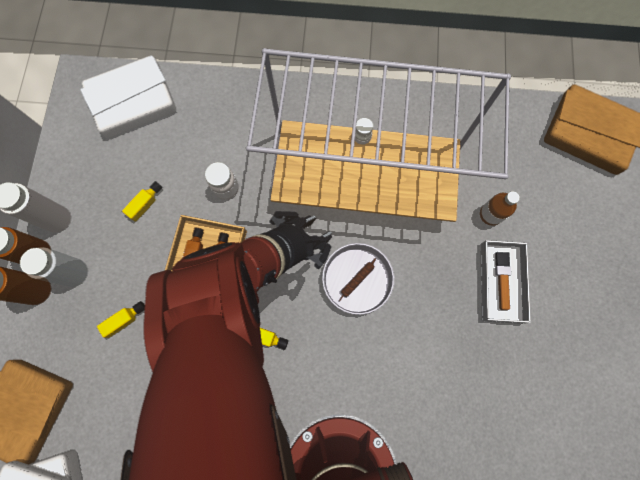

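The pod is in the dish (357,280), the brush is in the tray (504,280), the bottles are in the box partly hidden by the arm, and the bystanders are unmoved. One last numeric check on the pod and brush levels, then I'll hand in.

```bash
python3 - <<'E'
from pl import *
c=cam("top"); W=cloud(c)*1000; px=c["pixels"].astype(int)
def prof(n,o,yaw,L,wd,zl):
    a=math.radians(yaw); d=W[...,:2]-np.array(o); X=d@[math.cos(a),math.sin(a)]; Y=d@[-math.sin(a),math.cos(a)]
    m=(abs(X)<L)&(abs(Y)<wd)&(W[...,2]>zl)&(px.sum(-1)<330)
    print(n,m.sum(),"ctr",X[m].mean().round(1),Y[m].mean().round(1),[float(np.median(W[m&(X>=k)&(X<k+20)][:,2]).round(1)) for k in range(-60,60,20) if (m&(X>=k)&(X<k+20)).sum()>2])
prof("pod",(437.6,-9.8),-40,62,14,12)
prof("brush",(460.7,-362),1.3,80,20,10)
c=cam("scene"); W=cloud(c)*1000; px=c["pixels"].astype(int)*0
for n,y in(("a",-32),("b",31)):
    a=math.radians(-6.5); o=np.array([468.5,360.1])+y*np.array([-math.sin(a),math.cos(a)]); prof(n,o,-6.5,62,15,24)
E
```

```text
pod 379 ctr -0.4 -1.0 [21.3, 24.0, 23.7, 24.1, 24.1, 22.5]
brush 334 ctr 19.2 5.1 [20.2, 18.7, 19.2, 17.4, 17.9, 19.3]
a 213 ctr 9.0 -1.7 [37.4, 37.7, 37.7, 38.4, 31.7, 30.2]
b 200 ctr 6.6 -2.5 [38.0, 36.9, 37.7, 37.3, 32.9, 30.0]
```

All level on the floors.

```bash
python3 -c "
from cell import manip
print(manip.sign_off())"
```

```text
the job is handed in; nothing more can be done
None
```

The job is done and handed in at about 24.5 s of the 72 s allowed. Both brown bottles lie side by side in the wooden box, the pod is in the steel dish, and the brush is in the metal tray. The hand-in gives no verdict.

- **Final checks:** All four things measured level on the container floors and well inside the position limits. The gripper was empty and clear of everything. The pot, jar and brown standing bottle showed less than 1 mm of change, and I never reached for the yellow look-alikes.
- **Contact with the rack:** While closing on bottle_a and on the pod, the wrist force rose to about 10 N and 9 N. This was probably the fingertips touching the board, and it is below the 20 N limit.
- **Joint limit:** On the first approach to the dish, joint 3 stopped at its -1.3 limit, 17 mm short. I fixed this by turning the tool to yaw -40° before lowering the pod.
- **Weaker check:** In the last top picture the arm partly hid the bottles, so I confirmed them from the scene camera and an earlier wrist view instead.

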